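# Close the vacuum container and hold its pump lever at the third step

## Task

Set the round steel lid flat and fully down into the round mouth of the white vacuum sealer and let go of it. Then press the sealer's red lever straight down against its spring, past the first and second clicks to the third (its lowest step), and keep it there: the program finishes with the gripper still holding the lever down. Do not disturb the square lid or the jars, china lid and burner cap that stand about.

Things in the scene. Friction and masses are not known exactly. Their poses are not given: they have to be found in the camera images.
- round_lid: Loose round lid of bright steel with a black knob, the one that fits the container mouth: disc 60 mm across and 10 mm thick, its lower edge chamfered 2 mm; on its middle an upright round black knob 22 mm across that rises from 10 to 38 mm above the underside. 80 to 160 g. Starts flat on the worktop. Origin: centre of the underside; z up.
- round_lid_centre (a point): Point on the round lid's axis, 19 mm above its underside (half-way up the whole lid, 9 mm above the disc's top, inside the knob); the knob runs from 9 mm below this point to 19 mm above it.
- square_lid: Loose square lid of bright steel, 56 x 56 x 10 mm, with the same black knob; it belongs elsewhere, leave it alone. Origin: centre of the underside.
- sealer: White countertop vacuum sealer, fixed, on a black base 155 (x) x 236 (y) x 12 mm; origin: centre of the base's underside on the worktop; its x axis points from its front to its back, y to the left as seen from the front, z up. Right part (y -113 to +17 mm, x -70 to +70 mm): container block 45 mm high with the round mouth in its top. Left part (y +23 to +113 mm, x -30 to +70 mm): pump tower 90 mm high; the red lever stands out of the tower's front face.
- container_mouth (a point): Centre of the round mouth, at the level of the block's top (45 mm above the worktop). The mouth is a blind recess 63 mm across and 8 mm deep with a 2 mm chamfer round its edge and a dark floor; the seated lid stands 2 mm proud, so that round_lid_centre is then 11 mm above this point.
- lever_top (a point): Centre of the flat top face of the red lever paddle, 50 mm (front to back) x 38 mm x 12 mm thick, all of it in front of the tower: the paddle's back edge is 7 mm from the tower's front face, this point 32 mm from it. Axes as the sealer's. At rest it is 80 mm above the worktop; it goes straight down with the lever.
- lever (a joint): Downward travel of the lever in m: 0 at rest (up), clicks (detents) at 0.014, 0.028 and 0.042 and a stop at 0.043. A return spring of about 7 N at the top and 9.5 N at the bottom pushes it all the way up whenever it is let go; getting over the bumps between the clicks takes about 3 N more, up to about 13 N in all.
- glass_jar: Open glass jar, about 72 mm across and 105 mm high, loose, standing on the worktop behind the lids. Origin: centre of the underside. Leave alone.
- spare_burner_cap: Dark grey burner cap, disc 75 mm across, 9 mm thick, lying loose on the worktop at the left front. Origin: centre of the underside. Leave alone.
- tall_jar: Open green glass jar, about 72 mm across and 125 mm high, loose, standing at the far right. Origin: centre of the underside. Leave alone.
- china_lid: Flowered white china lid with a knob, 156 mm across, 66 mm high, lying loose at the right rear. Origin: centre of the underside. Leave alone.
Mind the look-alikes: they are no part of the job. What is shaped like the round_lid but pink or purple is not meant.

How it is judged:
By the outcome, as a careful person would: the job done as asked, in the order asked, and still so for the second after the job is handed in, while the arm keeps its last pose, push and grip.
It also fails if it takes over 48 s, if anything falls off the work surface, if the arm or the gripper's body presses on something with over 40 N, if the wrist force passes 120 N, or if a joint passes its speed limit or range.

## Robot

A 6-joint arm with a two-finger parallel gripper is mounted at the origin on a cart in front of the work surface, level with it; the furniture and walls round the work are solid. World frame = base frame: x ahead of the robot, y to its left, z up, the work surface at z = 0. Lengths are in m, angles in rad, forces in N, time in s.
With the tool pointing down it reaches from about 0.2 to 0.875 m from the base axis. Payload 3.4 kg.
Tool frame: the origin (TCP) lies on the centre line of the jaws, within the pads' length; the fingertips stand 11 mm ahead of it and the grasp point (between the pads) lies 8 mm behind it; z points along the fingers, y is the direction in which the jaws open and shut (so a half turn about z gives the same grasp; the last joint's range is limited). The gripper opens to 94 mm and grips with 3 to 60 N. Pads are 16 mm wide; open, the fingers measure 119 mm over their backs; the gripper's body (75 mm by 177 mm) begins 78 mm behind the grasp point.
Start: joints at [1.003, 0.276, 1.505, -0, 1.361, -0.121], TCP at [0.248, 0.519, 0.19] pointing down, gripper open.
Joint ranges: [-2.89, 2.89], [-0.75, 2.08], [0.22, 2.7], [-1.18, 4.32], [0.11, 2.71], [-2.7, 2.7]. Speed limits (rad/s): [2.57, 2.57, 3.14, 3.14, 3.14, 3.14].

## Interface

Orientations are given as a unit quaternion [x, y, z, w].
In Python, from station import robot gives the robot as it stands.
- The arm moves only by the shell command python3 -m inch 'ROWS'. ROWS is text: rows parted by semicolons, each of 5 numbers parted by spaces: the closure in counts, from 0 (fully open) to 255 (shut), then the shift along the tool's x, y, z in m, then the turn about the tool's z in rad. A call has 1 to 20 rows; each row is the pose to reach, as a shift and turn from the pose commanded when the call began, along the tool's axes at that moment; what a row does not reach only later rows make up. A row lasts 1/8 s, in which the tool goes at most 62.5 mm and 10.7 degrees, less where a joint would pass 70% of its speed; a pose out of reach is approached as far as the arm can. A call with a gripper value outside its range is refused whole. The fingers move at their own pace and stop on an object; the grip force is fixed at half the most. Time passes only in rows, so rows that repeat a pose let the fingers close. It gives the time, the measured TCP pose, the force and the opening at its end, in the units of the state.
- robot.sense(): the state, without advancing time (a new reading comes with each control period).
- robot.capture(name): name is "side" or "top"; returns (picture, depth): 420x560x3 uint8, red, green, blue; 420x560 float32, m along the optical axis (not along the pixel's ray), 0 where there is no reading.
- robot.camera_params(name): a dict with "camera_matrix" (3x3 intrinsics, pixels), "k1" (the pictures are not rectified: a ray, as slopes to the right and down, at radius r is drawn at 1 + k1 r^2 times it, then the intrinsics apply), "R" (3x3) and "t" (3): a world point X has camera coordinates R X + t. Camera axes: x right, y down, z forward; pixel columns grow to the right and rows downward; lengths in m; the calibration is good to about 2 mm. A picture is of the moment at which its call begins. camera_params takes no time and is no camera call.
- robot.close_job(): hands the job in, once; it reports no verdict.
Trained networks look in the newest picture that a camera, given by its name, has taken for a name from the list of things; names that differ only in an ending like _2 or _b are one class to them, and where a whole thing is asked for, a point or a joint stands for the part that bears it (a point fixed in the world has none). Each returns a list of dicts, best first, with "p" (0 to 1); they miss things now and then, are a little off and sometimes report something else, mostly with a low value. They report only what shows in the picture. A call takes as long as a camera call. They do not tell look-alikes from the thing itself.
- robot.trace(thing, camera): "region" (420x560 bool, what is visible of it) and "pixel" ([column, row] in pixels, amid what is visible of it).
The state is a dict: "t": time; "q": joint angles; "dq": joint speeds; "joint_efforts": joint torques, N m; "tcp_pos": TCP position; "ee_rot": TCP orientation; "force": force on the tool from outside, world axes, zero at the start; "wrist_torque": the same for the moment, N m; "opening": finger opening in m.
Only numpy, scipy, OpenCV 4.12 (cv2) and the standard library are available. Lean on these libraries where they do the work, as an engineer would, in place of code of your own. Each camera call takes 0.05 s, during which the arm holds its last target. There are 200 camera calls.

## Working session

There is one attempt and no reset: what is moved stays moved. The work goes in short steps, Python scripts to look and compute and a shell command to move; the robot and the scene stay as the last step left them, time stands still between calls to the robot, and variables do not carry over. Pictures are saved under pics/ and viewed, about 8 in all and at most 12, crops included, and the job is handed in when it is done.

```bash
mkdir -p pics
cat > h.py <<'E'
import numpy as np, cv2
from station import robot
def ray(cam,px):
    P=robot.camera_params(cam);K=np.array(P["camera_matrix"]);R=np.array(P["R"]);t=np.array(P["t"])
    d=np.linalg.inv(K)@[px[0],px[1],1]; d=d[:2]; u=d.copy()
    for _ in range(20): u=d/(1+P["k1"]*(u@u))
    return -R.T@t, R.T@np.array([u[0],u[1],1])
def pt(cam,px,depth):   # depth along the axis
    c,r=ray(cam,px); return c+r*depth
def onz(cam,px,z):
    c,r=ray(cam,px); return c+r*(z-c[2])/r[2]
def proj(cam,X):
    P=robot.camera_params(cam);K=np.array(P["camera_matrix"]);c=np.array(P["R"])@X+np.array(P["t"])
    u=c[:2]/c[2]; u=u*(1+P["k1"]*(u@u)); return (K@[u[0],u[1],1])[:2]
def cloud(cam,reg,dep):
    v,u=np.nonzero(reg&(dep>0)); return np.array([pt(cam,(a,b),dep[b,a]) for a,b in zip(u,v)]).reshape(-1,3)
def tri(p1,p2):
    (c1,r1),(c2,r2)=ray("side",p1),ray("top",p2)
    A=np.c_[r1,-r2]; s=np.linalg.lstsq(A,c2-c1,rcond=None)[0]
    a,b=c1+s[0]*r1,c2+s[1]*r2; return (a+b)/2,np.linalg.norm(a-b)
E
python3 - <<'E'
from h import *
np.set_printoptions(precision=4,suppress=True)
for cam in("side","top"):
    im,d=robot.capture(cam); cv2.imwrite(f"pics/{cam}0.png",im[:,:,::-1]); np.savez(f"{cam}0.npz",im=im,d=d)
    P=robot.camera_params(cam); print(cam,"pos",ray(cam,(280,210)))
    for n in("round_lid","square_lid","sealer","lever_top"):
        for r in robot.trace(n,cam)[:4]:
            C=cloud(cam,r["region"],d); print(n,round(r["p"],2),r["pixel"],r["region"].sum(),np.median(C,0) if len(C) else "",np.percentile(C,[3,97],axis=0).ravel() if len(C) else "")
print(robot.sense())
E
```

```text
side pos (array([ 0.5589, -0.9408,  0.7795]), array([-0.0498,  0.7884, -0.6133]))
round_lid 0.84 [251.7, 240.4] 266 [ 0.4304 -0.11    0.0112] [ 0.4032 -0.13    0.002   0.4547 -0.0804  0.0397]
round_lid 0.79 [296.1, 241.8] 281 [ 0.5586 -0.1041  0.0109] [ 0.5326 -0.1242  0.0003  0.5845 -0.0712  0.0392]
round_lid 0.69 [223.3, 247.5] 249 [ 0.3447 -0.1357  0.0111] [ 0.3175 -0.1553  0.0047  0.3666 -0.1058  0.0394]
round_lid 0.68 [223.5, 280.0] 328 [ 0.3609 -0.2608  0.0105] [ 0.3323 -0.2815  0.004   0.3831 -0.2309  0.039 ]
square_lid 0.74 [250.8, 301.4] 443 [ 0.4539 -0.3394  0.0099] [ 0.4254 -0.3598  0.0004  0.4798 -0.3063  0.0384]
sealer 0.63 [289.7, 196.3] 2657 [0.5195 0.0736 0.0459] [ 0.4402 -0.0263  0.0096  0.5894  0.186   0.0926]
lever_top 0.52 [271.4, 173.5] 117 [0.4615 0.1616 0.0803] [0.4378 0.1485 0.0715 0.4857 0.1873 0.0835]
top pos (array([ 0.2427, -0.0836,  1.3177]), array([ 0.2249, -0.0035, -0.9744]))
round_lid 0.75 [329.7, 274.2] 277 [ 0.3545 -0.2492  0.01  ] [ 0.3314 -0.2739  0.005   0.3795 -0.2259  0.0394]
round_lid 0.73 [287.5, 275.5] 282 [ 0.3426 -0.1248  0.0101] [ 0.3204 -
[... 228 characters left out ...]
0.0047  0.4992 -0.1845  0.039 ]
square_lid 0.9 [357.3, 246.0] 335 [ 0.4505 -0.3248  0.0098] [ 0.427  -0.3526  0.0037  0.4782 -0.3001  0.0387]Traceback (most recent call last):
  File "<stdin>", line 8, in <module>
  File "h.py", line 16, in cloud
    v,u=np.nonzero(reg&(dep>0)); return np.array([pt(cam,(a,b),dep[b,a]) for a,b in zip(u,v)]).reshape(-1,3)
                                                  ~~^^^^^^^^^^^^^^^^^^^^
  File "h.py", line 9, in pt
    c,r=ray(cam,px); return c+r*depth
        ~~~^^^^^^^^
  File "h.py", line 4, in ray
    P=robot.camera_params(cam);K=np.array(P["camera_matrix"]);R=np.array(P["R"]);t=np.array(P["t"])
ValueError: time passes only in moves, steps and waits
```

```bash
python3 - <<'E'
s=open('h.py').read()
s=s.replace("def ray(","import functools\n@functools.lru_cache\ndef CP(cam): return robot.camera_params(cam)\ndef ray(",1).replace("P=robot.camera_params(cam);","P=CP(cam);")
open('h.py','w').write(s)
E
python3 - <<'E'
from h import *
a=np.load("top0.npz")["im"]; b=np.load("side0.npz")["im"]
f=lambda i,r0,r1,c0,c1:cv2.resize(i[r0:r1,c0:c1,::-1],(800,600),interpolation=cv2.INTER_CUBIC)
cv2.imwrite("pics/top1.png",f(a,130,310,205,445)); cv2.imwrite("pics/side1.png",f(b,135,330,180,440))
E
```

```text
(no output)
```

View pics/top0.png

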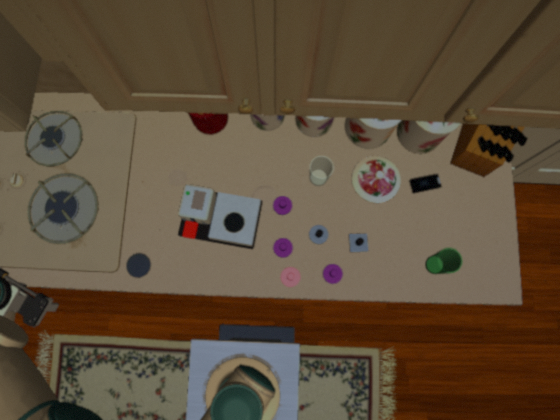

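View pics/top1.png

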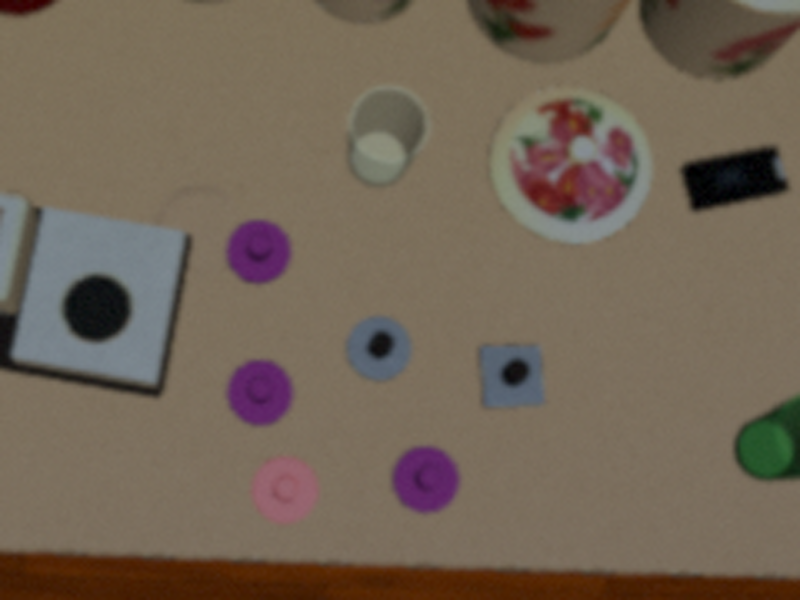

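View pics/side1.png

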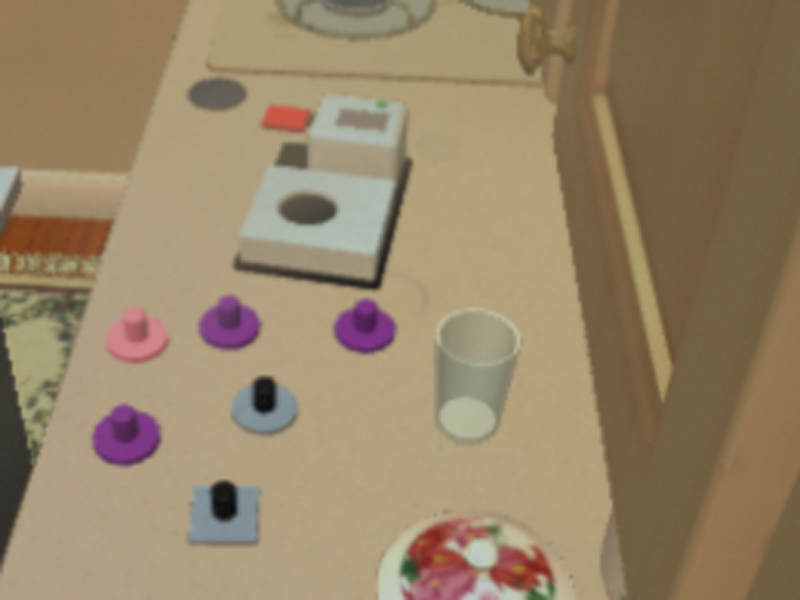

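The candidates for the round lid in the top view are:
- purple: (283,205), (283,247) and (333,274)
- pink: (290,277)
- square steel: (358,242)
- steel disc with black knob: (318,234), side view (266,266)

I choose the steel disc. The crops of both views show it clearly as round bright steel. Next I measure it, the mouth and the lever from both views.

```bash
cat > m.py <<'E'
from h import *
np.set_printoptions(precision=4,suppress=True)
def grid(cam,c,half,d):
    m=np.zeros(d.shape,bool); x,y=map(int,c); m[y-half:y+half,x-half:x+half]=1
    v,u=np.nonzero(m&(d>0)); return np.c_[u,v],np.array([pt(cam,(a,b),d[b,a]) for a,b in zip(u,v)])
def circ(cam,reg,z):
    c=max(cv2.findContours(reg.astype(np.uint8),0,1)[0],key=len)[:,0]
    P=np.array([onz(cam,p,z)[:2] for p in c]); A=np.c_[2*P,np.ones(len(P))]
    s=np.linalg.lstsq(A,(P**2).sum(1),rcond=None)[0]; return s[:2],np.sqrt(s[2]+s[:2]@s[:2])
def mout(cam,im,px):  # dark mouth blob
    g=cv2.resize(im[:,:,:3].max(2),None,fx=4,fy=4,interpolation=cv2.INTER_CUBIC)
    b=(g<95).astype(np.uint8); n,l=cv2.connectedComponents(b); k=l[int(px[1]*4+2),int(px[0]*4+2)]
    c=max(cv2.findContours((l==k).astype(np.uint8),0,1)[0],key=len)[:,0]; return (c+.5)/4-.5
if __name__=="__main__":
    D={c:np.load(c+"0.npz") for c in("side","top")}
    kp={"side":(266,266),"top":(318.5,234)}; mp={"side":(280,203),"top":(234,222)}; lv={"side":(273,173),"top":(190,229)}
    kc={};lc={}
    for c in D:
        im,d=D[c]["im"],D[c]["d"]; uv,X=grid(c,kp[c],14,d)
        k=X[:,2]>.033; print(c,"knobtop n",k.sum(),"mean",X[k].mean(0),"z95",np.percentile(X[k][:,2],90))
        q=(X[:,2]>.006)&(X[:,2]<.014); print(" disc ext",np.percentile(X[q],[3,50,97],axis=0).ravel(),q.sum())
        P=mout(c,im,mp[c]); W=np.array([onz(c,p,.045)[:2] for p in P]); print(" mouth z45 ext",W.min(0),W.max(0),"mid",(W.min(0)+W.max(0))/2,"minc",cv2.minEnclosingCircle(W.astype(np.float32)))
        hsv=cv2.cvtColor(im,cv2.COLOR_RGB2HSV); x,y=map(int,lv[c]); m=np.zeros(d.shape,bool); m[y-15:y+15,x-15:x+15]=1
        red=m&((hsv[:,:,0]<8)|(hsv[:,:,0]>172))&(hsv[:,:,1]>140)&(hsv[:,:,2]>60)
        C=cloud(c,red,d); t=C[C[:,2]>.076]; r=cv2.minAreaRect((t[:,:2]).astype(np.float32)); v,u=np.nonzero(red); lc[c]=(u.mean(),v.mean())
        print(" lever",red.sum(),np.median(C,0),t.mean(0),r,lc[c])
        uv,X=grid(c,mp[c],45,d); s=(X[:,2]>.042)&(X[:,2]<.049); print(" block top",s.sum(),np.median(X[s],0),cv2.minAreaRect(X[s][:,:2].astype(np.float32)))
        s2=(X[:,2]>.086)&(X[:,2]<.094); print(" tower top",s2.sum(),X[s2].mean(0),cv2.minAreaRect(X[s2][:,:2].astype(np.float32)))
        g=im.max(2); m=np.zeros(d.shape,bool); x,y=map(int,kp[c]); m[y-9:y+9,x-9:x+9]=1; b=m&(g<60); v,u=np.nonzero(b); kc[c]=(u.mean(),v.mean()); print(" knob black",b.sum(),kc[c],onz(c,kc[c],.026))
    print("tri knob",tri(kc["side"],kc["top"])); print("tri lever",tri(lc["side"],lc["top"]))
    s=robot.sense(); print({k:s[k] for k in("t","tcp_pos","ee_rot","force","opening")})
E
python3 m.py
```

```text
side knobtop n 42 mean [ 0.4742 -0.2109  0.0379] z95 0.0398175776641278
 disc ext [ 0.4476 -0.2375  0.0072  0.4744 -0.2179  0.0106  0.5004 -0.1881  0.013 ] 215
 mouth z45 ext [0.4687 0.0181] [0.5229 0.0629] mid [0.4958 0.0405] minc ((0.4959107041358948, 0.04080778360366821), 0.02726486138999462)
 lever 84 [0.4625 0.1599 0.0804] [0.4623 0.1624 0.0805] ((0.46312737464904785, 0.16498404741287231), (0.033321820199489594, 0.04462968558073044), 83.91657257080078) (np.float64(272.60714285714283), np.float64(172.97619047619048))
 block top 971 [0.5176 0.0425 0.0459] ((0.5067178606987, 0.04490631818771362), (0.27898746728897095, 0.14487141370773315), 83.24136352539062)
 tower top 381 [0.5437 0.1477 0.0908] ((0.5577787160873413, 0.004492923617362976), (0.10390965640544891, 0.40830597281455994), 5.735111713409424)
 knob black 62 (np.float64(265.5), np.float64(263.0)) [ 0.4748 -0.211   0.026 ]
top knobtop n 41 mean [ 0.4744 -0.2074  0.0366] z95 0.03940142429204485
 disc ext [ 0.4472 -0.2336  0.0063  0.4719 -0.2064  0.0097  0.5014 -0.1816  0.0134] 222
 mouth z45 ext [0.4643 0.0172] [0.5258 0.0793
[... 363 characters left out ...]
.5122388601303101, 0.07789051532745361), (0.19494645297527313, 0.14040277898311615), 81.96919250488281)
 tower top 577 [0.5444 0.1475 0.0897] ((0.5422618389129639, 0.1504269242286682), (0.07190524786710739, 0.09504754096269608), 83.39389038085938)
 knob black 38 (np.float64(318.7894736842105), np.float64(233.10526315789474)) [ 0.4742 -0.2067  0.026 ]
tri knob (array([ 0.4746, -0.2072,  0.0221]), np.float64(0.00046914768580528544))
tri lever (array([0.4625, 0.1699, 0.0752]), np.float64(0.001614199153232866))
{'t': 0.45, 'tcp_pos': array([0.2484, 0.5185, 0.19  ]), 'ee_rot': array([ 0.2215,  0.9751, -0.    , -0.    ]), 'force': array([-0.5775,  0.6856,  0.2095]), 'opening': 0.09405053115840402}
```

```bash
cat > go.py <<'E'
import sys
from h import *
from scipy.spatial.transform import Rotation as Ro
# usage: go.py x y z yawdeg(world direction of the tool's y)
s=robot.sense(); R=Ro.from_quat(s["ee_rot"]).as_matrix(); x=np.array(sys.argv[1:4],float)
y=np.degrees(np.arctan2(R[1,1],R[0,1])); print("t",s["t"],"shift",np.round(R.T@(x-s["tcp_pos"]),4),"turn",round(-np.radians(float(sys.argv[4])-y),4),"z-axis",R[:,2].round(3))
E
python3 go.py .474 -.207 .10 83
python3 -m inch '120 -.517 -.557 .03 -.325;120 -.517 -.557 .03 -.325;120 -.517 -.557 .03 -.325;120 -.517 -.557 .03 -.325;120 -.517 -.557 .03 -.325;120 -.517 -.557 .03 -.325;120 -.517 -.557 .03 -.325;120 -.517 -.557 .03 -.325;120 -.517 -.557 .03 -.325;120 -.517 -.557 .03 -.325;120 -.517 -.557 .03 -.325;120 -.517 -.557 .03 -.325;120 -.517 -.557 .09 -.325;120 -.517 -.557 .09 -.325;120 -.517 -.557 .09 -.325;120 -.517 -.557 .09 -.325'
python3 go.py .474 -.207 .024 83
```

```text
t 0.45 shift [-0.5169 -0.5568  0.0901] turn -0.3246 z-axis [-0. -0. -1.]
t: 2.45
tcp_pos: [0.4753, -0.2069, 0.1023]
ee_rot: [0.06, 0.998, -0.001, 0.002]
force: [-0.7, -0.5, 0.3]
opening: 0.0498
t 2.45 shift [ 0.0016 -0.0001  0.0783] turn 0.0017 z-axis [ 0.004 -0.002 -1.   ]
```

```bash
python3 -m inch '120 0 0 .04 0;120 0 0 .06 0;120 0 0 .076 0;120 0 0 .076 0;120 0 0 .076 0;255 0 0 .076 0;255 0 0 .076 0;255 0 0 .076 0;255 0 0 .076 0;255 0 0 .076 0;255 0 0 .076 0'
python3 go.py .474 -.207 .024 83
python3 -m inch '255 0 0 -.02 0;255 0 0 -.05 0;255 0 0 -.09 0;255 0 0 -.09 0;255 0 0 -.09 0'
python3 - <<'E'
from h import *
o=[]
for c,(u,v) in {"side":(266,255),"top":(320,230)}.items():
    im,d=robot.capture(c); np.savez(c+"1.npz",im=im,d=d); o.append(cv2.resize(im[v-50:v+50,u-50:u+50,::-1],(400,400),interpolation=cv2.INTER_CUBIC))
cv2.imwrite("pics/grasp.png",np.hstack(o))
E
```

```text
t: 3.82
tcp_pos: [0.474, -0.2071, 0.024]
ee_rot: [0.061, 0.998, 0.0, -0.0]
force: [-0.5, 0.1, 0.4]
opening: 0.0008
t 3.825 shift [ 0.      0.0001 -0.    ] turn 0.0003 z-axis [-0.  0. -1.]
t: 4.45
tcp_pos: [0.4735, -0.2068, 0.1134]
ee_rot: [0.061, 0.998, 0.0, -0.0]
force: [0.0, 0.4, -0.2]
opening: 0.0009
```

View pics/grasp.png

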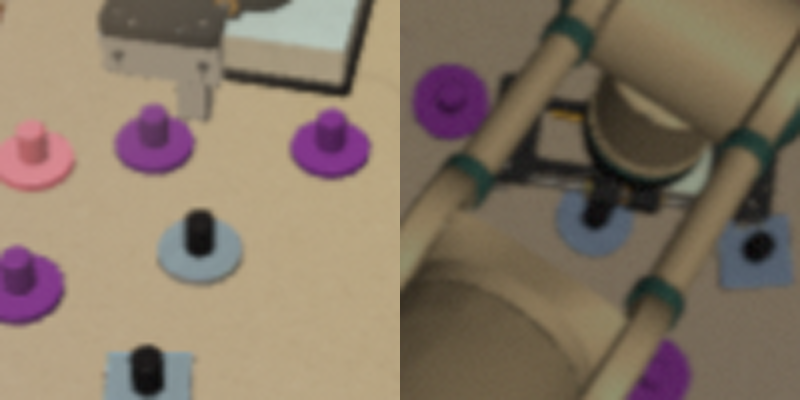

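Run:
```python
from h import *
np.set_printoptions(precision=4,suppress=True)
X=np.array([.4735,-.2068,.1024])
for c in("side","top"): print(c,"exp tip",proj(c,X),"exp flange side",proj(c,X+[0,0,.1]),"old", robot.camera_params(c)["t"])
print("tip seen at z=.1024:",onz("side",(264.7,232.5),.1024))
d=np.load("side1.npz")["d"]; m=np.zeros(d.shape,bool); m[224:234,258:270]=1
C=cloud("side",m,d); print(C[C[:,2]>.07][:,:].mean(0),C[C[:,2]>.07].min(0),C[C[:,2]>.07].max(0))
for c,(x,y) in {"side":(266,266),"top":(318.5,234)}.items():
    im,d=robot.capture(c); m=np.zeros(d.shape,bool); m[int(y)-14:int(y)+14,int(x)-14:int(x)+14]=1
    C=cloud(c,m,d); C=C[(C[:,2]>.03)&(C[:,2]<.045)]; print(c,C.mean(0),len(C))
print(robot.sense())
```

```text
side exp tip [264.7316 241.3116] exp flange side [264.1113 211.1878] old [-0.4882  0.0031  1.2517]
top exp tip [321.4559 228.6588] exp flange side [325.4488 221.6215] old [-0.0988  0.5168  1.2351]
tip seen at z=.1024: [ 0.4699 -0.172   0.1024]
[ 0.4753 -0.2327  0.169 ] [ 0.4632 -0.2926  0.1313] [ 0.4938 -0.205   0.2341]
side [ 0.4745 -0.2114  0.0372] 48
top [ 0.4712 -0.2071  0.0368] 34
{'t': 4.65, 'q': array([-0.5466,  0.2473,  1.749 ,  0.0001,  1.148 , -1.9956]), 'dq': array([ 0.0004, -0.0017, -0.0076, -0.0008,  0.0002, -0.0006]), 'joint_efforts': array([  0.013 , -36.498 , -21.3301,  -0.0405,   0.0737,   0.0001]), 'tcp_pos': array([ 0.4732, -0.2066,  0.1128]), 'ee_rot': array([ 0.0609,  0.9981,  0.0007, -0.0012]), 'force': array([ 0.2378, -0.3853, -0.1913]), 'wrist_torque': array([ 0.0507,  0.0461, -0.0107]), 'opening': 0.0007302968283173187}
```

Run:
```python
from h import *
np.set_printoptions(precision=4,suppress=True)
im,d=np.load("side1.npz").values()
for r in range(220,246):
    print(r,[tuple(np.round(pt("side",(c,r),d[r,c]),3)) for c in (262,264,266)], im[r,264])
cv2.imwrite("pics/tip.png",cv2.resize(im[205:275,235:305,::-1],(560,560),interpolation=cv2.INTER_NEAREST))
```

```text
220 [(np.float64(0.478), np.float64(-0.287), np.float64(0.241)), (np.float64(0.483), np.float64(-0.291), np.float64(0.244)), (np.float64(0.487), np.float64(-0.29), np.float64(0.244))] [149 139 121]
221 [(np.float64(0.478), np.float64(-0.289), np.float64(0.239)), (np.float64(0.482), np.float64(-0.289), np.float64(0.239)), (np.float64(0.487), np.float64(-0.289), np.float64(0.24))] [148 138 119]
222 [(np.float64(0.478), np.float64(-0.288), np.float64(0.235)), (np.float64(0.482), np.float64(-0.289), np.float64(0.237)), (np.float64(0.487), np.float64(-0.292), np.float64(0.239))] [149 137 119]
223 [(np.float64(0.478), np.float64(-0.287), np.float64(0.232)), (np.float64(0.482), np.float64(-0.288), np.float64(0.233)), (np.float64(0.487), np.float64(-0.289), np.float64(0.234))] [151 140 121]
224 [(np.float64(0.478), np.float64(-0.287), np.float64(0.229)), (np.float64(0.482), np.float64(-0.29), np.float64(0.231)), (np.float64(0.487), np.float64(-0.289), np.float64(0.231))] [151 140 122]
225 [(np.float64(0.469), np.float64(-0.218), np.float64(0.167)), (np.float64(0.482), np.float64(-0.29), np.f
[... 3341 characters left out ...]
at64(-0.097), np.float64(-0.002)), (np.float64(0.464), np.float64(-0.096), np.float64(-0.003))] [142 116 113]
243 [(np.float64(0.455), np.float64(-0.118), np.float64(0.013)), (np.float64(0.459), np.float64(-0.103), np.float64(-0.0)), (np.float64(0.465), np.float64(-0.105), np.float64(0.002))] [151 130 113]
244 [(np.float64(0.455), np.float64(-0.115), np.float64(0.007)), (np.float64(0.46), np.float64(-0.11), np.float64(0.002)), (np.float64(0.466), np.float64(-0.107), np.float64(0.0))] [167 147 122]
245 [(np.float64(0.455), np.float64(-0.118), np.float64(0.005)), (np.float64(0.46), np.float64(-0.114), np.float64(0.002)), (np.float64(0.466), np.float64(-0.113), np.float64(0.001))] [177 159 128]
```

View pics/tip.png

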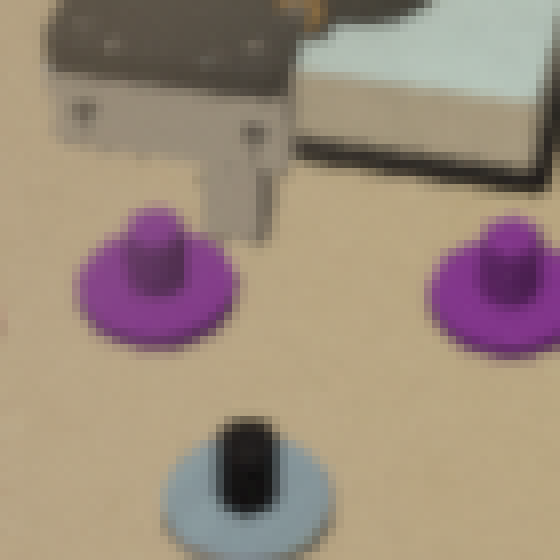

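The fingers closed on nothing. The side depth puts the tips at z≈0.137 where the reading implies 0.102, so the tips are about 35 mm higher than stated. I'll open, go lower and measure the tip height again.

```bash
python3 -m inch '120 0 0 0 0;120 0 0 0 0;120 0 0 .05 0;120 0 0 .064 0;120 0 0 .064 0;120 0 0 .064 0'
cat > tip.py <<'E'
import sys
from h import *
np.set_printoptions(precision=4,suppress=True)
s=robot.sense(); T=s["tcp_pos"]; im,d=robot.capture("side"); np.savez("tip.npz",im=im,d=d)
m=np.zeros(d.shape,bool); u,v=map(int,proj("side",T)); m[v-40:v+20,u-30:u+30]=1
C=cloud("side",m,d); F=C[(C[:,2]>.045)&(abs(C[:,0]-T[0])<.012)&(abs(C[:,1]-T[1])<.07)]
print("TCP",T,"F",s["force"],"n",len(F))
for k in np.unique((F[:,1]/.01).round()):
    G=F[(F[:,1]/.01).round()==k]; print(k*.01,len(G),"minz",np.sort(G[:,2])[:3],"x",G[:,0].min(),G[:,0].max())
cv2.imwrite(f"pics/{sys.argv[1]}.png",cv2.resize(im[v-50:v+30,u-45:u+45,::-1],(675,600),interpolation=cv2.INTER_CUBIC)); print("crop origin",u-45,v-50,"x7.5")
E
python3 tip.py tip2
```

```text
t: 5.4
tcp_pos: [0.4751, -0.2077, 0.0512]
ee_rot: [0.061, 0.998, -0.0, 0.001]
force: [-0.5, -0.3, 0.7]
opening: 0.0495
TCP [ 0.4751 -0.2077  0.0512] F [-0.5307 -0.2658  0.7194] n 233
-0.28 4 minz [0.2068 0.207  0.2076] x 0.4689229622685893 0.48048630195448117
-0.27 33 minz [0.2055 0.2058 0.2061] x 0.46343734623800054 0.48695274988987813
-0.26 25 minz [0.2057 0.2062 0.2066] x 0.46451833307227897 0.486246949995042
-0.25 128 minz [0.0788 0.0795 0.0796] x 0.4632913353747024 0.4853461478896965
-0.24 43 minz [0.0742 0.0745 0.0774] x 0.46313090187341827 0.48029996398554575
crop origin 220 205 x7.5
```

View pics/tip2.png

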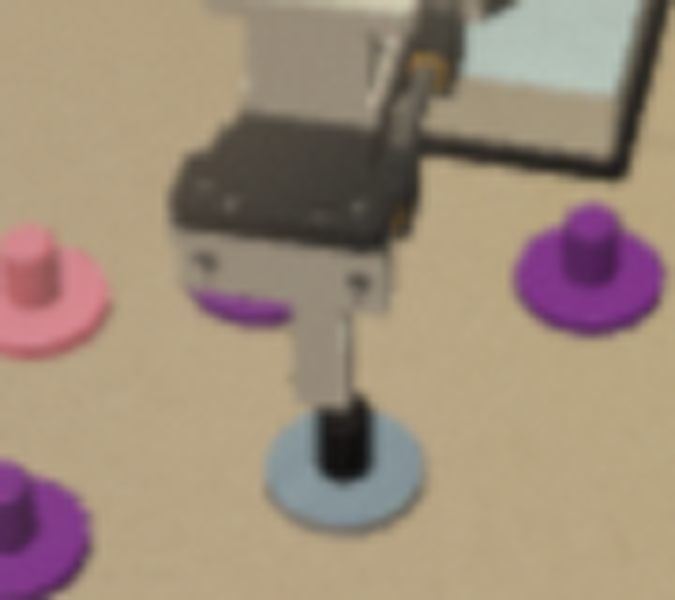

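```bash
python3 -m inch '120 0 0 .03 0;120 0 0 .045 0;120 0 0 .045 0;120 0 0 .045 0'; python3 -m inch '120 0 0 .006 0;120 0 0 .012 0;120 0 0 .012 0;255 0 0 .012 0;255 0 0 .012 0;255 0 0 .012 0;255 0 0 .012 0;255 0 0 .012 0;255 0 0 .012 0'; python3 go.py .474 -.207 -.007 83
```

```text
t: 5.95
tcp_pos: [0.4748, -0.2075, 0.0058]
ee_rot: [0.061, 0.998, -0.0, 0.001]
force: [-0.3, 0.2, -0.1]
opening: 0.0499
t: 7.08
tcp_pos: [0.4759, -0.2075, -0.0052]
ee_rot: [0.061, 0.998, -0.0, 0.002]
force: [0.1, 1.8, 12.3]
opening: 0.0212
t 7.075 shift [0.0019 0.0003 0.0018] turn -0.0001 z-axis [ 0.004 -0.001 -1.   ]
```

```bash
python3 -m inch '255 0 0 -.02 0;255 0 0 -.05 0;255 0 0 -.08 0;255 0 0 -.08 0;255 .0025 .06 -.08 0;255 .005 .12 -.08 0;255 .0075 .18 -.08 0;255 .0102 .23 -.08 0;255 .0102 .2557 -.08 0;255 .0102 .2557 -.08 0;255 .0102 .2557 -.08 0;255 .0102 .2557 -.08 0;255 .0102 .2557 -.08 0'; python3 go.py .495 .0483 .03 83
python3 - <<'E'
from h import *
np.set_printoptions(precision=4,suppress=True)
o=[]
for c,(u,v) in {"side":(280,195),"top":(234,222)}.items():
    im,d=robot.capture(c); np.savez(c+"2.npz",im=im,d=d); o.append(cv2.resize(im[v-35:v+35,u-35:u+35,::-1],(400,400),interpolation=cv2.INTER_CUBIC))
    m=np.zeros(d.shape,bool); m[v-35:v+35,u-35:u+35]=1; C=cloud(c,m,d)
    if c=="side": print(np.histogram(C[(abs(C[:,1]-.035)<.05)][:,2],bins=np.arange(.02,.2,.005)))
cv2.imwrite("pics/hover.png",np.hstack(o))
E
```

```text
t: 8.7
tcp_pos: [0.4949, 0.047, 0.0729]
ee_rot: [0.062, 0.998, -0.0, -0.0]
force: [0.4, -0.3, -1.7]
opening: 0.0212
t 8.7 shift [0.0001 0.0013 0.0429] turn -0.0012 z-axis [-0. -0. -1.]
(array([ 23,  21,  26, 155, 182, 487,   3,   0,   0,   0,   0,   2,  16,
        94,  39,   4,  12,  11,  12,  12,  10,  10,   8,   9,   8,   7,
         0,   0,   0,   0,   0,   0,   0,   0,   5]), array([0.02 , 0.025, 0.03 , 0.035, 0.04 , 0.045, 0.05 , 0.055, 0.06 ,
       0.065, 0.07 , 0.075, 0.08 , 0.085, 0.09 , 0.095, 0.1  , 0.105,
       0.11 , 0.115, 0.12 , 0.125, 0.13 , 0.135, 0.14 , 0.145, 0.15 ,
       0.155, 0.16 , 0.165, 0.17 , 0.175, 0.18 , 0.185, 0.19 , 0.195]))
```

View pics/hover.png

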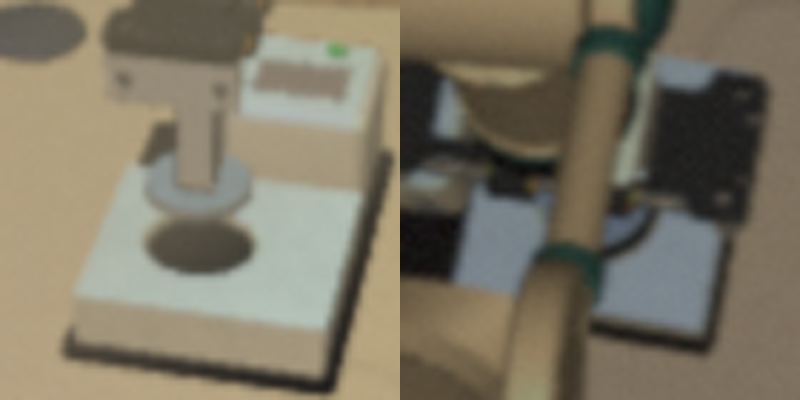

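Run:
```python
from h import *
np.set_printoptions(precision=4,suppress=True)
im,d=np.load("side2.npz").values(); m=np.zeros(d.shape,bool); m[155:205,250:310]=1; C=cloud("side",m,d)
q=C[(C[:,2]>.086)&(C[:,2]<.093)&(abs(C[:,1]-.04)<.045)]; e=np.percentile(q,[3,97],axis=0); print(e.ravel(),"mid",e.mean(0),len(q)); print(robot.sense()["tcp_pos"])
from m import mout
P=mout("side",im,(278,205)); W=np.array([onz("side",p,.045) for p in P])[:,:2]; print("mouth x mid",(W[:,0].min()+W[:,0].max())/2,"near y",W[:,1].min(),np.ptp(W,axis=0))
```

```text
[0.4664 0.0171 0.0864 0.5196 0.0665 0.0916] mid [0.493  0.0418 0.089 ] 122
[0.495  0.0473 0.0731]
mouth x mid 0.49575468193328653 near y 0.018412401657645128 [0.0543 0.0459]
```

```bash
python3 -m inch '255 -.001 .0015 .01 0;255 -.001 .0015 .022 0;255 -.001 .0015 .028 0;255 -.001 .0015 .031 0;255 -.001 .0015 .034 0;255 -.001 .0015 .034 0'; python3 -m inch '255 0 0 .003 0;255 0 0 .006 0;255 0 0 .008 0;255 0 0 .009 0;255 0 0 .009 0'; python3 go.py .495 .0483 .03 83
```

```text
t: 9.55
tcp_pos: [0.4962, 0.0493, 0.039]
ee_rot: [0.061, 0.998, 0.0, -0.0]
force: [0.0, 0.1, -1.9]
opening: 0.0214
t: 10.18
tcp_pos: [0.4961, 0.0493, 0.0318]
ee_rot: [0.061, 0.998, -0.0, 0.0]
force: [-3.0, 0.3, 11.9]
opening: 0.0212
t 10.175 shift [ 0.001  -0.0011  0.0018] turn 0.0005 z-axis [ 0. -0. -1.]
```

```bash
python3 -m inch '255 0 0 -.001 0;120 0 0 -.001 0;120 0 0 -.001 0;120 0 0 -.001 0;120 0 0 -.001 0;120 0 0 -.02 0;120 0 0 -.06 0;120 0 0 -.1 0;120 0 0 -.1 0;120 .02 .08 -.12 0;120 .045 .12 -.12 0;120 .045 .12 -.12 0;120 .045 .12 -.12 0'; python3 go.py .4625 .1695 .15 83
python3 - <<'E'
from h import *
np.set_printoptions(precision=4,suppress=True)
o=[]
for c,(u,v) in {"side":(280,195),"top":(234,222)}.items():
    im,d=robot.capture(c); np.savez(c+"3.npz",im=im,d=d); o.append(cv2.resize(im[v-35:v+35,u-35:u+35,::-1],(400,400),interpolation=cv2.INTER_CUBIC))
    m=np.zeros(d.shape,bool); m[v-35:v+35,u-35:u+35]=1; C=cloud(c,m,d); r=np.hypot(C[:,0]-.4957,C[:,1]-.0487)
    q=C[(r<.027)&(r>.015)&(C[:,2]<.06)]; A=np.c_[q[:,:2]-[.4957,.0487],np.ones(len(q))]; print(c,"disc z",np.median(q[:,2]),"slopes,z0",np.linalg.lstsq(A,q[:,2],rcond=None)[0],len(q))
    q=C[(r>.036)&(r<.055)&(C[:,2]<.055)&(C[:,2]>.035)]; print("  block z",np.median(q[:,2]),len(q)); k=C[(r<.02)&(C[:,2]>.069)&(C[:,2]<.08)]; print("  knob",k.mean(0),len(k))
cv2.imwrite("pics/seated.png",np.hstack(o))
E
```

```text
t: 11.8
tcp_pos: [0.4655, 0.1736, 0.149]
ee_rot: [0.06, 0.998, -0.001, -0.001]
force: [0.4, -0.3, 0.3]
opening: 0.0499
t 11.8 shift [ 0.0025 -0.0045 -0.001 ] turn 0.002 z-axis [-0.001 -0.001 -1.   ]
side disc z 0.048253523509658613 slopes,z0 [-0.0159 -0.0069  0.0479] 80
  block z 0.04603074552362618 286
  knob [0.4934 0.0451 0.075 ] 29
top disc z 0.04568080005563002 slopes,z0 [ 0.0157 -0.0023  0.0459] 174
  block z 0.04418891736665853 603
  knob [0.4952 0.0489 0.0739] 42
```

View pics/seated.png

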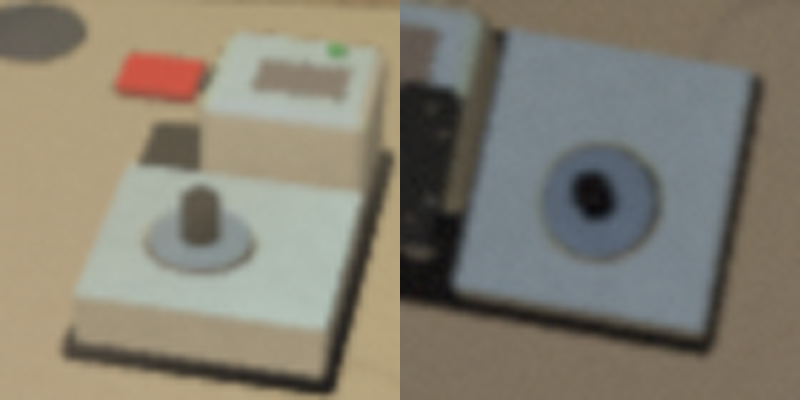

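The lid sits flat, 1.5–2.2 mm proud by depth in both views, and it is released. Next is the lever.

```bash
python3 -m inch '255 .0035 -.0045 0 0;255 .0035 -.0045 0 0;255 .0035 -.0045 0 0;255 .0035 -.0045 .04 0;255 .0035 -.0045 .07 0;255 .0035 -.0045 .08 0;255 .0035 -.0045 .08 0;255 .0035 -.0045 .08 0'; python3 -m inch '255 0 0 .005 0;255 0 0 .01 0;255 0 0 .015 0;255 0 0 .015 0;255 0 0 .015 0'; python3 tip.py lev
```

```text
t: 12.9
tcp_pos: [0.4632, 0.1701, 0.0712]
ee_rot: [0.061, 0.998, 0.0, 0.001]
force: [-0.7, 0.5, 0.2]
opening: 0.0003
t: 13.52
tcp_pos: [0.4631, 0.1701, 0.0558]
ee_rot: [0.061, 0.998, 0.0, 0.001]
force: [0.2, 1.2, 4.6]
opening: 0.0004
TCP [0.4631 0.1701 0.0558] F [0.1703 1.2178 4.6454] n 221
0.1 8 minz [0.0455 0.0461 0.0464] x 0.45193342634836586 0.4720044182532985
0.11 20 minz [0.0452 0.0458 0.0459] x 0.4516286183197178 0.474678735242028
0.12 21 minz [0.2084 0.209  0.2102] x 0.4514998473733456 0.47375767271196345
0.13 47 minz [0.2092 0.2096 0.2098] x 0.4511875517784356 0.47332369760398163
0.15 24 minz [0.0625 0.0633 0.0641] x 0.4543196400400235 0.47493273060145835
0.16 84 minz [0.0595 0.0674 0.068 ] x 0.45354450237561106 0.4745407577895314
0.17 8 minz [0.0696 0.0707 0.0716] x 0.45312081815718336 0.47343717332329893
0.18 9 minz [0.0749 0.0843 0.0865] x 0.47245851951252027 0.4729520212424495
crop origin 228 127 x7.5
```

View pics/lev.png

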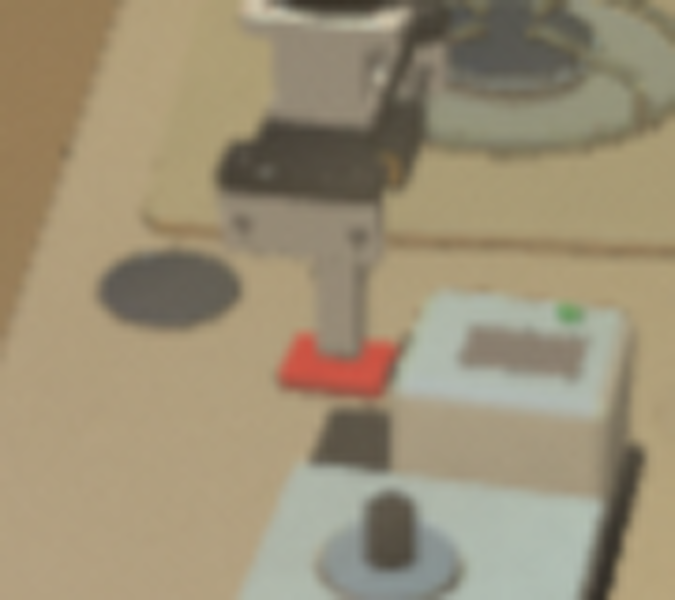

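The closed fingertips rest on the red paddle near its centre, crop (340,355), with contact just starting at 4.6 N. I press down in steps.

```bash
python3 -m inch '255 0 0 .004 0;255 0 0 .008 0;255 0 0 .012 0;255 0 0 .016 0;255 0 0 .02 0;255 0 0 .02 0'; python3 -m inch '255 0 0 .004 0;255 0 0 .008 0;255 0 0 .012 0;255 0 0 .016 0;255 0 0 .02 0;255 0 0 .02 0';python3 -m inch '255 0 0 .001 0;255 0 0 .002 0;255 0 0 .002 0;255 0 0 .002 0';python3 -m inch '255 0 0 .001 0;255 0 0 .002 0;255 0 0 .002 0;255 0 0 .002 0'
```

```text
t: 14.32
tcp_pos: [0.4631, 0.1701, 0.0359]
ee_rot: [0.061, 0.998, 0.0, 0.001]
force: [-0.4, -0.1, 7.3]
opening: 0.0003
t: 15.08
tcp_pos: [0.4634, 0.1701, 0.0213]
ee_rot: [0.061, 0.998, 0.0, 0.002]
force: [-10.9, -2.3, 50.3]
opening: 0.0004
t: 15.58
tcp_pos: [0.4634, 0.1702, 0.0212]
ee_rot: [0.061, 0.998, 0.001, 0.003]
force: [-13.8, -3.4, 63.2]
opening: 0.0004
t: 16.08
tcp_pos: [0.4635, 0.1701, 0.021]
ee_rot: [0.06, 0.998, 0.001, 0.003]
force: [-18.0, -5.2, 79.7]
opening: 0.0007
```

```bash
python3 -m inch '255 0 0 -.0065 0;255 0 0 -.0065 0;255 0 0 -.0065 0'
cat > lv.py <<'E'
from h import *
np.set_printoptions(precision=4,suppress=True)
for c,(u,v) in {"side":(270,176),"top":(190,229)}.items():
    im,d=robot.capture(c); np.savez(c+"4.npz",im=im,d=d)
    hsv=cv2.cvtColor(im,cv2.COLOR_RGB2HSV); m=np.zeros(d.shape,bool); m[v-25:v+25,u-25:u+25]=1
    red=m&((hsv[:,:,0]<8)|(hsv[:,:,0]>172))&(hsv[:,:,1]>120)&(hsv[:,:,2]>60); C=cloud(c,red,d)
    print(c,red.sum(), "z pct",np.percentile(C[:,2],[10,50,75,90]) if len(C) else "",np.median(C,0) if len(C) else "")
s=robot.sense(); print(s["tcp_pos"],s["force"],s["t"])
im=np.load("side4.npz")["im"]; cv2.imwrite("pics/press.png",cv2.resize(im[127:207,228:318,::-1],(675,600),interpolation=cv2.INTER_CUBIC))
E
python3 lv.py
```

```text
t: 16.45
tcp_pos: [0.4633, 0.1701, 0.0216]
ee_rot: [0.061, 0.998, 0.0, 0.002]
force: [-6.0, -1.4, 31.3]
opening: 0.0005
side 80 z pct [0.0318 0.0369 0.0381 0.0392] [0.4638 0.1572 0.0369]
top 53 z pct [0.0313 0.0361 0.0393 0.1472] [0.4408 0.1645 0.0361]
[0.4633 0.1701 0.0215] [-5.8352 -1.4039 31.5519] 16.55
```

View pics/press.png

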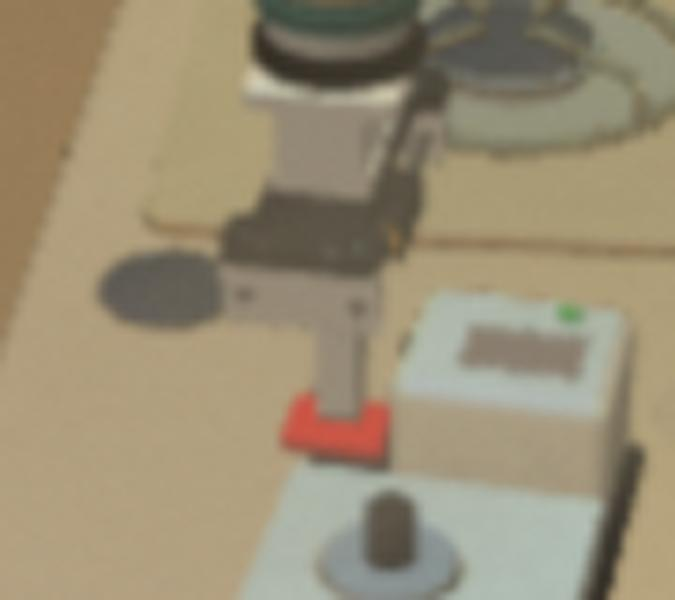

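The paddle's top is now at z≈0.037, so the lever is at its stop, past the third click. I ease the push to about 20 N and check again.

```bash
python3 -m inch '255 0 0 -.0015 0;255 0 0 -.0015 0;255 0 0 -.0015 0;255 0 0 -.0015 0'; python3 lv.py
python3 - <<'E'
from h import *
im,d=robot.capture("top"); 
for n in("round_lid","square_lid","glass_jar","tall_jar","china_lid","spare_burner_cap"):
    print(n,[(round(r["p"],2),r["pixel"]) for r in robot.trace(n,"side")[:5]])
E
```

```text
t: 17.05
tcp_pos: [0.4632, 0.1701, 0.0217]
ee_rot: [0.061, 0.998, 0.0, 0.002]
force: [-3.5, 0.0, 21.1]
opening: 0.0006
side 81 z pct [0.0325 0.0372 0.0388 0.0397] [0.4637 0.1579 0.0372]
top 53 z pct [0.0304 0.0358 0.0395 0.1449] [0.4411 0.1643 0.0358]
[0.4632 0.1701 0.0217] [-2.8748 -0.6248 20.9141] 17.15
round_lid [(0.84, [298.9, 239.4]), (0.72, [220.4, 278.5]), (0.69, [253.2, 239.3]), (0.68, [219.9, 245.3]), (0.62, [277.2, 198.9])]
square_lid [(0.71, [331.5, 253.7]), (0.7, [249.9, 300.2])]
glass_jar []
tall_jar [(0.73, [206.6, 370.5])]
china_lid [(0.88, [332.9, 329.2])]
spare_burner_cap []
```

Everything is in place, and the lid is seen in the mouth at side (277,199). I hand in.

```bash
python3 -c "
from station import robot
print(robot.close_job())"
```

```text
the job is handed in; nothing more can be done
None
```

The round steel lid is in the sealer's mouth and released. The red lever was at its stop, past the third click, with the closed gripper pressing it down at about 21 N when I handed in. The clock read about 17 s of the 48 s allowed. No verdict was reported.

**Last checks**
- **Lid:** in both views it looks flat, 1.5–2.2 mm proud of the block (2 mm expected). The tool also stopped 37 mm above its pick-up height, which matches fully seated.
- **Lever:** the paddle's top measured about 36–37 mm above the worktop, against 80 mm at rest. That is about 43 mm of travel.
- **Other things:** the square lid and the pink and purple lids stayed in place within a few pixels. The network found the china lid and tall jar, but I had no earlier reading to compare them with. It did not report the glass jar or burner cap. The burner cap is still in place in the pictures; the jar I did not check again after the first pictures.

**What went wrong or disagreed**
- **Missed grasp:** the first grasp closed on air, because the fingertips stand about 35 mm higher than the stated tool frame implies. I measured this in the side view and corrected for it.
- **Camera mismatch:** the two cameras differed by about 4 mm in y. I went by the top camera.
- **Too hard a press:** the wrist force reached about 80 N for a moment at the lever's stop, under the 120 N limit, before I eased off. The pictures showed only the fingertips touching, but I can't rule out the judge counting it against the 40 N limit on the gripper's body.

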